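# Slide the top floor tile onto the squaring board

## Robot

A 6-joint arm with a two-finger parallel gripper is mounted at the origin on the work surface. World frame = base frame: x ahead of the robot, y to its left, z up, the work surface at z = 0. Lengths are in m, angles in rad, forces in N, time in s.
With the tool pointing down it reaches from about 0.3 to 0.875 m from the base axis. Payload 6.4 kg.
Tool frame: the origin (TCP) lies at the very end of the fingers, on their centre line; the grasp point (between the pads) lies robot.hold_point_z behind it (robot.hold_point_z is the distance from the TCP to the grasp point, in m); z points along the fingers, y is the line along which they close (so a half turn about z gives the same grasp; the last joint's range is limited). The gripper opens to 85 mm and grips with 20 to 120 N. Pads are 22 mm wide; open, the fingers measure 114 mm over their backs; the gripper's body (76 mm by 85 mm) begins 54 mm behind the grasp point. The pads swing forward as they close: fully open they stand 13 mm farther back than shut.
Start: joints at [-1.504, 0.181, 1.607, -0, 1.354, -0.206], TCP at [0.155, -0.554, 0.231] pointing down, gripper open.
Joint ranges: [-2.99, 2.99], [-0.89, 2.07], [0.3, 2.58], [-1.14, 4.28], [0, 2.63], [-3.12, 3.12]. Speed limits (rad/s): [2.57, 2.57, 3.01, 3.14, 3.14, 3.14].

## Interface

Orientations are given as a unit quaternion [x, y, z, w].
In Python, from bench import robot, optics gives the robot as it stands.
- The arm moves only by the tool move_arm, never from a script. Its argument "motion" is a list of rows, each a list of 7 numbers: the shift along the tool's x, y, z in mm, then the turn, a rotation vector about the tool's x, y, z in rad, then the opening in per cent of the stroke, from 0 (shut) to 100 (fully open). In form: [[x, y, z, ax, ay, az, hand], ...]. A call has 1 to 8 rows; each row is the pose to reach, as a shift and turn from the pose commanded when the call began, along the tool's axes at that moment; what a row does not reach only later rows make up. A row lasts 1/8 s, in which the tool goes at most 62.5 mm and 10.7 degrees, less where a joint would pass 70% of its speed; a pose out of reach is approached as far as the arm can. A call with a gripper value outside its range is refused whole. The fingers move at their own pace and stop on an object; "newtons" is the grip in N (left out, the last holds). Time passes only in rows, so rows that repeat a pose let the fingers close. It gives the time, the measured TCP pose, the force, the opening and the grip force at its end, in the units of the state.
- robot.state(): the state, without advancing time (a new reading comes with each control period).
- optics.grab_frame(name): name is "scene" or "top" or "wrist"; returns a dict with "color" (400x640x3 uint8, blue, green, red), "intrinsics" (3x3 intrinsics, pixels), "D" ([k1, k2, p1, p2, k3] as OpenCV has them; the pictures are not rectified), "position" and "rotation" of the camera in the world. Camera axes: x right, y up, looking along -z (the intrinsics and any distortion apply to the point x, -y, -z); pixel columns grow to the right and rows downward; lengths in m; the calibration is good to about 2 mm. A picture is of the moment at which its call begins. There is no depth.
- robot.hand_in(): hands the job in; it is judged then, once.
The state is a dict: "t": time; "q": joint angles; "qvel": joint speeds; "joint_efforts": joint torques, N m; "position": TCP position; "ee_rot": TCP orientation; "ft_force": force on the tool from outside, world axes, zero at the start; "moment": the same for the moment, N m; "grip_width": opening from 0.0 (shut) to 1.0 (fully open); "gripper_force": force on a finger pad.
Only numpy, scipy, OpenCV 4.12 (cv2) and the standard library are available. Lean on these libraries where they do the work, as an engineer would, in place of code of your own. Each camera call takes 0.05 s, during which the arm holds its last target. There are 200 camera calls.

## Task

Slide the top tile sideways off the stack, without lifting it, onto the squaring board and gently up against the long fence until it bears on it; then slide it along the fence until it bears on the end stop, so that it rests home and square in the corner. Press it home lightly each time (a few newtons, never over 20), and leave the other tiles, still neatly stacked, and everything else where they are.

Things in the scene. Friction and masses are not known exactly. Their poses are not given: they have to be found in the camera images.
- tile_top: the tile to move: topmost of a neat stack of four equal square floor tiles, 110 x 110 mm, 9 mm thick, about 0.15 to 0.31 kg, too wide for the gripper to span. Its underside lies 27 mm above the table in the stack. Origin at the centre of its underside, z up, x and y parallel to its edges. Tile on tile and tile on board slide with a drag of about 0.7 to 2.5 N
- tile_third: the tile directly beneath the top one, same size and origin; stays where it is
- tile_second: next tile down, same size and origin; stays where it is
- tile_low: lowest tile, standing on the table, same size and origin; stays where it is
- board: plywood squaring board, fixed. Origin at table height; its flat bed is 25.5 mm above the table (1.5 mm under the stacked top tile's underside) and spans x -120 to 150, y -95 to 45 mm in its frame. The stack stands along the bed's +y edge, 5 to 21 mm away, square to it within 4 degrees. Board x (along the fence) points away from the robot, y to its left, yaw up to 20 degrees
- fence: long straight aluminium fence (bar 270 mm long, 14 mm high above the bed) along the bed's -y side, exactly parallel to board x. Origin: middle of its fixed seat at bed height, 85 mm to -y of the board origin; axes as the board's. Its guiding face (facing +y, to the stack) is clamped anywhere from 0 to 18 mm to +y of this origin; where is not measured: feel for it. Rigid, does not yield
- stop: aluminium end stop (bar 102 mm long across the bed, 13.5 mm high, small black clamp knob on top) at the far +x side of the bed, square to the fence. Origin: its fixed seat at bed height, 75 mm to +x of the board origin; axes as the board's. Its face (facing -x, to the robot) is clamped anywhere from 0 to 45 mm to +x of this origin; where is not measured: feel for it. Rigid
- spacer_jar: small jar of tile spacers, 48 mm across, 45 mm tall, beside the stack; origin under its centre. Bystander: leave alone
- offcut: strip of cut tile 40 x 110 x 9 mm lying on the table on the robot's side of the board. Bystander: leave alone
- knife: filling knife (spatula) 260 mm long lying beyond the fence. Bystander: leave alone
- roll_a: paper roll standing on end, 104 mm across, 95 mm tall, at the left. Bystander: leave alone
- roll_b: second paper roll like roll_a. Bystander: leave alone
- soap: bottle, 60 mm across, 160 mm tall, at the right. Bystander: leave alone
- mug: white mug, 80 mm across, 90 mm tall, at the right. Bystander: leave alone
Things that resemble listed ones, but are neither listed nor needed, are in the scene too. Leave any pink or red look-alike of the tile_top alone.

How it is judged:
By the outcome, as a careful person would: the job done as asked, in the order asked, and still so for the second after the job is handed in, with the robot touching nothing.
It also fails if it takes over 64 s, if anything falls off the work surface, if the arm or the gripper's body presses on something with over 40 N, if the wrist force passes 120 N, or if a joint passes its speed limit or range.

## Working session

There is one attempt and no reset: what is moved stays moved. The work goes in short steps, Python scripts to look and compute and a tool call to move; the robot and the scene stay as the last step left them, time stands still between calls to the robot, and variables do not carry over. Pictures are saved under pics/ and viewed, at most 10 in all, crops included, and the job is handed in when it is done.

Besides the shell and the picture viewer there is one more tool, called by a JSON object that holds its "op" and its "data". move_arm: Moves the arm, as the interface text tells. Its arguments: {"type":"object","properties":{"motion":{"type":"array","items":{"type":"array","items":{"type":"number"}}},"newtons":{"type":"number"}},"required":["motion"]}

```bash
ls; mkdir -p pics
python3 - <<'E'
from bench import robot, optics
import cv2
for n in ("scene","top"):
    f=optics.grab_frame(n); cv2.imwrite(f"pics/{n}0.png",f["color"]); print(n,f["position"],f["rotation"],f["intrinsics"],f["D"])
s=robot.state(); print(s, robot.hold_point_z)
E
```

```text
pics
scene [1.29010487 0.27931588 0.74719867] [0.24252367 0.35028168 0.73842189 0.52270271] [[421.23588646   0.         309.58986682]
 [  0.         421.23588646 202.5077356 ]
 [  0.           0.           1.        ]] [0.01643096 0.         0.         0.         0.        ]
top [ 0.36425549 -0.00549718  1.24058521] [ 0.04528144 -0.03090513 -0.7057383   0.70634829] [[377.21479132   0.         318.13004227]
 [  0.         377.21479132 193.63236334]
 [  0.           0.           1.        ]] [0.00280748 0.         0.         0.         0.        ]
{'t': 0.1, 'q': array([-1.50430714e+00,  1.81470582e-01,  1.60790367e+00,  2.06199907e-05,
        1.35379193e+00, -2.06282325e-01]), 'qvel': array([ 0.00057455, -0.00240173, -0.0007818 ,  0.00034539,  0.00207759,
       -0.00058736]), 'joint_efforts': array([ 1.10280012e-03, -4.45877087e+01, -3.52235520e+01, -2.57037691e-04,
        4.15187053e-03,  2.07391463e-05]), 'position': array([ 0.15490553, -0.55323177,  0.23047418]), 'ee_rot': array([ 9.90713867e-01,  1.35961079e-01,  6.49893522e-05, -7.84142016e-04]), 'ft_force': array([-0.30081756,  0.44532478, -0.07061241]), 'moment': array([ 0.04241139,  0.00059693, -0.01617721]), 'gripper_force': 0.0, 'grip_width': 1.001425722925874} 0.0187
```

View pics/scene0.png

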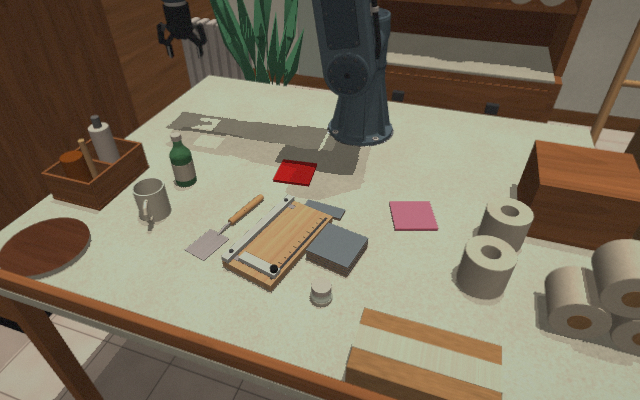

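View pics/top0.png

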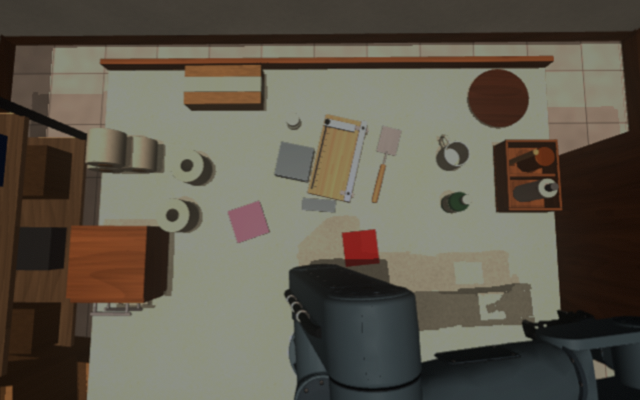

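The scene and top views show the grey stack at top px (294,161), with the pink (249,221) and red (360,247) tiles as look-alikes. The board is at (338,157), the fence to its right (355,160), and the stop at the far end (344,124). The offcut is at (319,204) and the jar at (293,123). The grey stack fits the description because it is thick and stands beside the bed. One enlarged crop should confirm it.

Run:
```python
import cv2
a=cv2.imread("pics/top0.png")[105:215,265:380]; a=cv2.resize(a,None,fx=5,fy=5,interpolation=cv2.INTER_CUBIC)
b=cv2.imread("pics/scene0.png")[185:310,215:375]; b=cv2.resize(b,None,fx=5,fy=4.6,interpolation=cv2.INTER_CUBIC)
cv2.imwrite("pics/top0c.png",a);cv2.imwrite("pics/scene0c.png",b)
```

```text
(no output)
```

View pics/top0c.png

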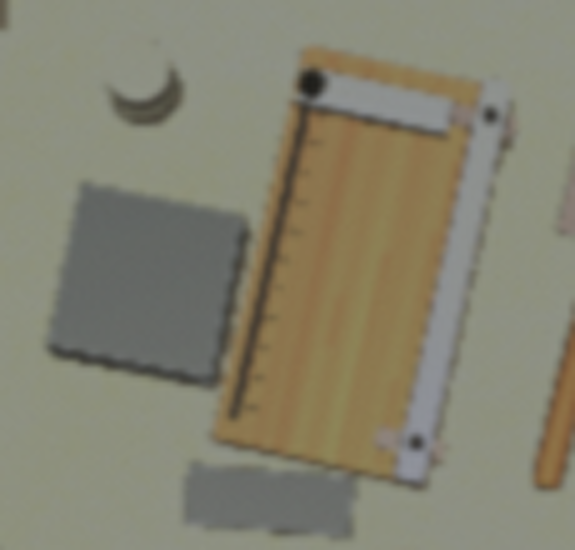

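View pics/scene0c.png

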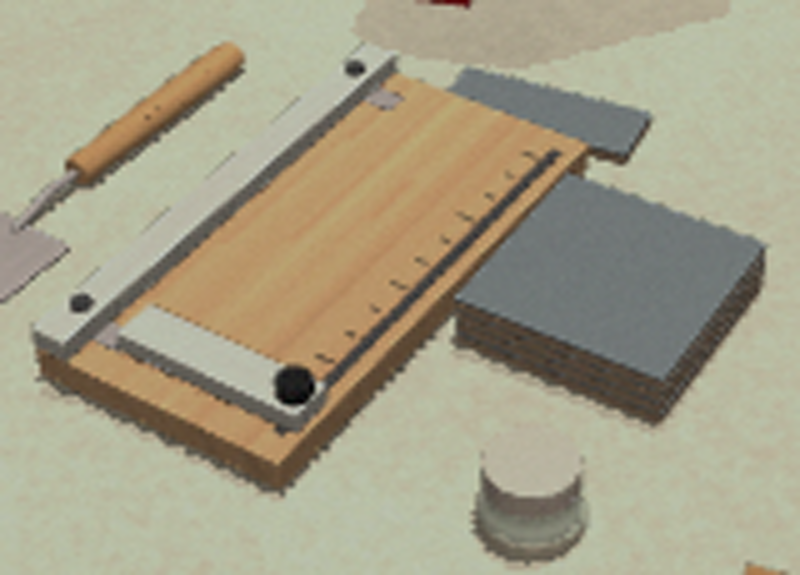

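The crop confirms a four-layer grey stack beside the bed, with top-face corners at crop px (82,183), (247,213), (213,378) and (50,345). Next, the geometry.

```bash
cat > h.py <<'E'
import numpy as np, cv2
from scipy.spatial.transform import Rotation as R
def ray(f,px,z):
    p=cv2.undistortPoints(np.array(px,float).reshape(-1,1,2),f["intrinsics"],np.array(f["D"]))[:,0]
    d=np.c_[p[:,0],-p[:,1],-np.ones(len(p))]
    d=R.from_quat(f["rotation"]).apply(d); o=np.array(f["position"])
    return o+d*((z-o[2])/d[:,2])[:,None]
T=lambda p:(np.array(p,float)+.5)/5-.5+[265,105]
S=lambda p:(np.array(p,float)+.5)/[5,4.6]-.5+[215,185]
E
python3 - <<'E'
from h import *
from bench import optics
np.set_printoptions(precision=4,suppress=True)
t=optics.grab_frame("top");s=optics.grab_frame("scene")
def ang(v): return np.degrees(np.arctan2(v[1],v[0]))
A=ray(t,T([(82,183),(247,213),(213,378),(50,345)]),.036)
B=ray(s,S([(665,380),(456,300),(568,178),(765,247)]),.036)
for P in(A,B): print("tile",P[:,:2],P.mean(0),[np.linalg.norm(P[i]-P[i-1]) for i in range(4)],ang(P[0]-P[3]),ang(P[1]-P[2]),ang(P[0]-P[1])-90,ang(P[3]-P[2])-90)
for n,P in(("top",ray(t,T([(303,48),(212,438)]),.0255)),("scene",ray(s,S([(280,460),(585,148)]),.0255))):
  print(n,"bed +y edge",P[:,:2],ang(P[0]-P[1]),np.linalg.norm(P[0]-P[1]))
P=ray(t,T([(480,85),(397,475)]),.0395);print("fence top inner",P[:,:2],ang(P[0]-P[1]))
P=ray(s,S([(65,355),(400,85)]),.0255);print("scene fence foot",P[:,:2],ang(P[0]-P[1]))
P=ray(t,T([(298,100),(447,132)]),.039);print("stop",P[:,:2],ang(P[0]-P[1])-90)
P=ray(s,S([(165,307),(320,375)]),.039);print("stop scene top front edge",P[:,:2])
P=ray(t,T([(140,65)]),.045);print("jar",P)
P=ray(s,S([(530,465)]),.045);print("jar",P)
P=ray(t,T([(195,462),(355,478),(350,538),(183,523)]),.009);print("offcut",P)
E
```

```text
tile [[0.667  0.1409]
 [0.6467 0.0329]
 [0.5382 0.0545]
 [0.5599 0.1603]] [0.603  0.0972 0.036 ] [np.float64(0.10884185850971739), np.float64(0.10984721644236994), np.float64(0.11062459023624224), np.float64(0.10797642738102342)] -10.284370938930213 -11.266664693577939 -10.641607470454488 -11.585254703946475
tile [[0.6672 0.1412]
 [0.6475 0.0347]
 [0.543  0.0562]
 [0.5628 0.1616]] [0.6051 0.0984 0.036 ] [np.float64(0.10633053785066665), np.float64(0.10829595666790007), np.float64(0.10666628220927814), np.float64(0.10726935858984477)] -11.088333517319873 -11.638179055585766 -10.479847751345659 -10.650739313870687
top bed +y edge [[ 0.7606 -0.0035]
 [ 0.5004  0.0555]] -12.787804579712965 0.26674846152978027
scene bed +y edge [[ 0.7614 -0.0055]
 [ 0.5053  0.0536]] -12.99774428931311 0.2628462721911468
fence top inner [[ 0.7306 -0.1191]
 [ 0.4751 -0.0636]] -12.246817629967886
scene fence foot [[ 0.7328 -0.1259]
 [ 0.4849 -0.0568]] -15.587510643368025
stop [[ 0.7212 -0.0003]
 [ 0.6994 -0.0973]] -12.651913635100414
stop scene top front edge [[ 0.699  -0.09  ]
 [ 0.7174 -0.0044]]
jar [[0.7433 0.1028 0.045 ]]
jar [[0.7436 0.1031 0.045 ]]
offcut [[ 0.4864  0.0674  0.009 ]
 [ 0.4759 -0.0376  0.009 ]
 [ 0.4366 -0.0342  0.009 ]
 [ 0.4463  0.075   0.009 ]]
```

```bash
cat >> h.py <<'E'
O=np.array([.607,-.0155]); YAW=np.radians(-12.8)
C,Sn=np.cos(YAW),np.sin(YAW); M=np.array([[C,-Sn],[Sn,C]])
def board(p): return M.T@(np.array(p)[:2]-O)*1000
def go(bx,by,z,toolx):   # board mm, world z mm, tool x-axis angle in board frame (deg); prints shift+turn
    from bench import robot
    s=robot.state(); r=R.from_quat(s["ee_rot"])
    p=np.r_[O+M@np.array([bx,by])/1000,z/1000]; a=YAW+np.radians(toolx)
    g=R.from_matrix(np.c_[[np.cos(a),np.sin(a),0],[np.sin(a),-np.cos(a),0],[0,0,-1]])
    print("t",s["t"],"board",board(s["position"]).round(1),"z",round(s["position"][2]*1000,1),"world",p.round(3))
    print("shift",(r.inv().apply(p-s["position"])*1000).round(1),"turn",(r.inv()*g).as_rotvec().round(4))
    f=s["ft_force"]; print("F board",(M.T@f[:2]).round(2),f[2].round(2))
E
python3 -c "
from h import *
go(-28,200,150,90)"
```

```text
t 0.2 board [-321.7 -624.7] z 230.7 world [0.624 0.186 0.15 ]
shift [ 650.9 -585.3   81.5] turn [-9.0000e-04 -8.0000e-04 -1.0746e+00]
F board [-0.02  0.28] -0.68
```

{"op": "move_arm", "data": {"motion": [[46, -42, 0, 0, 0, 0, 50], [92, -84, 0, 0, 0, 0, 50], [138, -125, 0, 0, 0, -0.15, 50], [184, -166, 0, 0, 0, -0.3, 50], [230, -207, 0, 0, 0, -0.45, 50], [276, -248, 0, 0, 0, -0.6, 50], [322, -290, 0, 0, 0, -0.75, 50], [368, -331, 0, 0, 0, -0.9, 50]]}}

```text
t: 1.2
position: [0.4209, -0.134, 0.2316]
ee_rot: [0.832, 0.555, 0.0, 0.0]
ft_force: [0.7, -0.7, 0.1]
grip_width: 0.5
gripper_force: 0.0
```

```bash
python3 -c "
from h import *
go(-28,200,100,90)"
```

```text
t 1.2 board [-155.2 -156.8] z 231.6 world [0.624 0.186 0.1  ]
shift [373.2  64.9 131.5] turn [ 0.001   0.0003 -0.1698]
F board [ 0.89 -0.54] 0.09
```

{"op": "move_arm", "data": {"motion": [[56, 10, 10, 0, 0, -0.1, 50], [112, 20, 20, 0, 0, -0.17, 50], [168, 30, 30, 0, 0, -0.17, 50], [224, 40, 50, 0, 0, -0.17, 50], [280, 50, 80, 0, 0, -0.17, 50], [335, 60, 110, 0, 0, -0.17, 50], [370, 64, 130, 0, 0, -0.17, 50], [370, 64, 130, 0, 0, -0.17, 50]]}}

```text
t: 2.2
position: [0.6212, 0.1827, 0.0979]
ee_rot: [0.782, 0.623, -0.002, -0.001]
ft_force: [-0.4, -0.5, 0.6]
grip_width: 0.498
gripper_force: 0.0
```

Run:
```python
from h import *
go(-28,200,30,90)
from bench import optics,robot
f=optics.grab_frame("wrist"); cv2.imwrite("pics/w1.png",f["color"])
```

```text
t 2.2 board [-30.1 196.4] z 97.9 world [0.624 0.186 0.03 ]
shift [ 3.7  2.4 67.9] turn [-0.0047  0.0012 -0.0015]
F board [-0.24 -0.57] 0.56
```

View pics/w1.png

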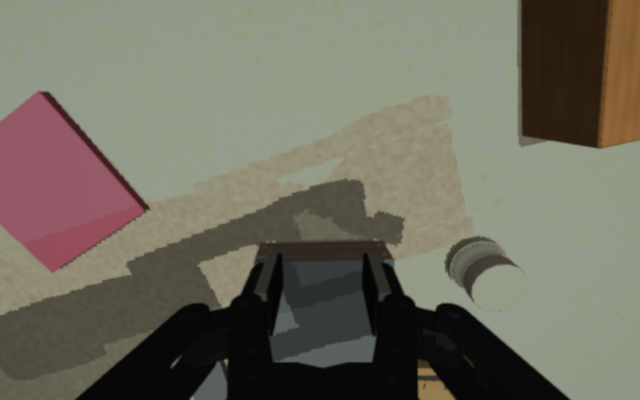

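The wrist view shows the stack's +y edge (row 243, cols 257–390) centred between the two fingers, with the jar clear to the right (490,275). Next I touch the table lightly to find the true tip height at this opening.

{"op": "move_arm", "data": {"motion": [[3, 2, 40, 0, 0, 0, 50], [3, 2, 75, 0, 0, 0, 50], [3, 2, 90, 0, 0, 0, 50], [3, 2, 94, 0, 0, 0, 50], [3, 2, 94, 0, 0, 0, 50]]}}

```text
t: 2.88
position: [0.6262, 0.1827, 0.0087]
ee_rot: [0.783, 0.622, 0.001, 0.001]
ft_force: [0.1, 1.2, -0.8]
grip_width: 0.5
gripper_force: 0.0
```

{"op": "move_arm", "data": {"motion": [[0, 0, 1, 0, 0, 0, 50], [0, 0, 2, 0, 0, 0, 50], [0, 0, 2, 0, 0, 0, 50]]}}

```text
t: 3.25
position: [0.6253, 0.183, 0.0056]
ee_rot: [0.783, 0.622, 0.0, 0.0]
ft_force: [-0.4, 1.4, -1.0]
grip_width: 0.499
gripper_force: 0.0
```

{"op": "move_arm", "data": {"motion": [[0, 0, 1, 0, 0, 0, 50], [0, 0, 2, 0, 0, 0, 50], [0, 0, 2, 0, 0, 0, 50]]}}

```text
t: 3.62
position: [0.625, 0.1829, 0.0031]
ee_rot: [0.783, 0.622, -0.0, -0.0]
ft_force: [-0.6, 0.1, 1.0]
grip_width: 0.5
gripper_force: 0.0
```

{"op": "move_arm", "data": {"motion": [[0, 0, 1, 0, 0, 0, 50], [0, 0, 2, 0, 0, 0, 50], [0, 0, 2, 0, 0, 0, 50]]}}

```text
t: 4.0
position: [0.6251, 0.1829, 0.0011]
ee_rot: [0.783, 0.622, -0.0, -0.0]
ft_force: [0.1, 0.2, 0.1]
grip_width: 0.499
gripper_force: 0.0
```

{"op": "move_arm", "data": {"motion": [[0, 0, 1, 0, 0, 0, 50], [0, 0, 2, 0, 0, 0, 50], [0, 0, 2, 0, 0, 0, 50]]}}

```text
t: 4.38
position: [0.6251, 0.1829, -0.0009]
ee_rot: [0.783, 0.622, -0.0, -0.0]
ft_force: [-0.1, 0.2, -0.0]
grip_width: 0.503
gripper_force: 0.0
```

{"op": "move_arm", "data": {"motion": [[0, 0, 1, 0, 0, 0, 50], [0, 0, 1.5, 0, 0, 0, 50], [0, 0, 1.5, 0, 0, 0, 50]]}}

```text
t: 4.75
position: [0.6253, 0.1829, -0.0018]
ee_rot: [0.783, 0.622, 0.0, 0.0]
ft_force: [-1.9, -0.6, 4.3]
grip_width: 0.503
gripper_force: 2.3
```

{"op": "move_arm", "data": {"motion": [[0, 0, 1, 0, 0, 0, 50], [0, 0, 1.5, 0, 0, 0, 50], [0, 0, 1.5, 0, 0, 0, 50]]}}

```text
t: 5.12
position: [0.6254, 0.1829, -0.0018]
ee_rot: [0.783, 0.622, -0.0, 0.0]
ft_force: [-7.4, -1.9, 15.2]
grip_width: 0.5
gripper_force: 7.5
```

{"op": "move_arm", "data": {"motion": [[0, 0, -15, 0, 0, 0, 50], [0, 0, -32.5, 0, 0, 0, 50], [0, 0, -32.5, 0, 0, 0, 50], [0, 0, -32.5, 0, 0, 0, 50]]}}

```text
t: 5.62
position: [0.6252, 0.1829, 0.0289]
ee_rot: [0.783, 0.622, 0.0, 0.0]
ft_force: [0.0, -0.0, -1.2]
grip_width: 0.498
gripper_force: 0.0
```

```bash
python3 -c "
from h import *
go(-28,182,28.5,90)"
```

```text
t 5.625 board [-26.2 197.5] z 28.9 world [0.62  0.168 0.028]
shift [-15.5  -1.7   0.4] turn [ 0.0002 -0.0001 -0.0046]
F board [ 0.01 -0.02] -1.17
```

{"op": "move_arm", "data": {"motion": [[-6, -1.5, 0, 0, 0, -0.0045, 50], [-12, -1.5, 0, 0, 0, -0.0045, 50], [-15, -1.5, 0, 0, 0, -0.0045, 50], [-18, -1.5, 0, 0, 0, -0.0045, 50], [-21, -1.5, 0, 0, 0, -0.0045, 50], [-24, -1.5, 0, 0, 0, -0.0045, 50], [-27, -1.5, 0, 0, 0, -0.0045, 50], [-30, -1.5, 0, 0, 0, -0.0045, 50]]}}

```text
t: 6.62
position: [0.6169, 0.154, 0.0288]
ee_rot: [0.782, 0.624, 0.0, -0.0]
ft_force: [-0.8, 1.0, -0.2]
grip_width: 0.499
gripper_force: 0.6
```

Run:
```python
from h import *
go(-28,60,28.5,90)
from bench import optics
f=optics.grab_frame("scene"); cv2.imwrite("pics/s2.png",cv2.resize(f["color"][170:320,200:400],None,fx=4,fy=4))
```

```text
t 6.625 board [-27.9 167.5] z 28.8 world [0.593 0.049 0.028]
shift [-1.075e+02 -1.000e-01  3.000e-01] turn [ 0.     -0.0002 -0.    ]
F board [-0.97  0.76] -0.21
```

View pics/s2.png

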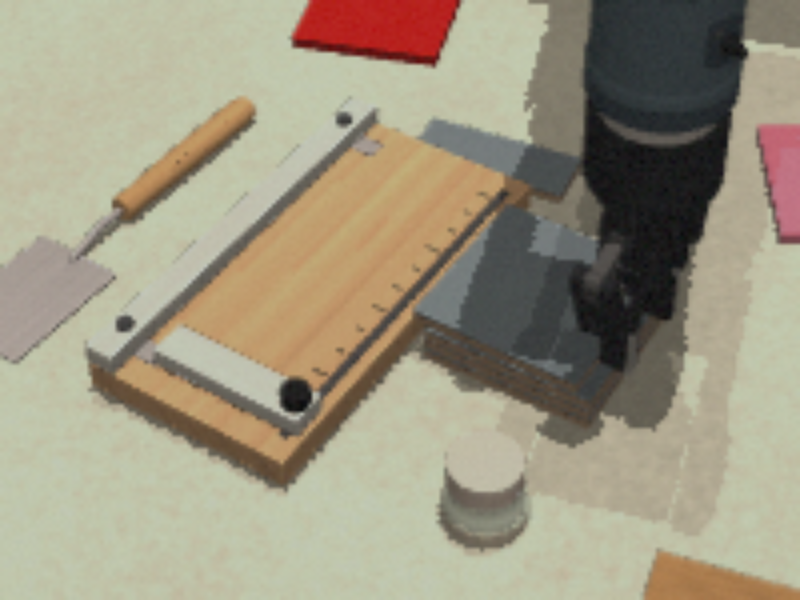

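The picture shows the top tile slid a few mm toward the board, overhanging the stack at (420,310). The rest of the stack is square and undisturbed, so I keep pushing.

{"op": "move_arm", "data": {"motion": [[-6, 0, 0, 0, 0, 0, 50], [-12, 0, 0, 0, 0, 0, 50], [-18, 0, 0, 0, 0, 0, 50], [-24, 0, 0, 0, 0, 0, 50], [-30, 0, 0, 0, 0, 0, 50], [-36, 0, 0, 0, 0, 0, 50], [-42, 0, 0, 0, 0, 0, 50], [-48, 0, 0, 0, 0, 0, 50]]}}

```text
t: 7.68
position: [0.6062, 0.1069, 0.0288]
ee_rot: [0.782, 0.624, 0.0, 0.0]
ft_force: [0.2, 1.4, -0.0]
grip_width: 0.499
gripper_force: 0.8
```

{"op": "move_arm", "data": {"motion": [[-6, 0, 0, 0, 0, 0, 50], [-12, 0, 0, 0, 0, 0, 50], [-18, 0, 0, 0, 0, 0, 50], [-24, 0, 0, 0, 0, 0, 50], [-30, 0, 0, 0, 0, 0, 50], [-36, 0, 0, 0, 0, 0, 50], [-42, 0, 0, 0, 0, 0, 50], [-48, 0, 0, 0, 0, 0, 50]]}}

```text
t: 8.68
position: [0.5953, 0.0599, 0.0286]
ee_rot: [0.782, 0.624, -0.0, -0.0]
ft_force: [0.5, 1.1, -0.4]
grip_width: 0.5
gripper_force: 0.5
```

```bash
python3 -c "
from h import *
go(-28,46,28.5,90)"
```

```text
t 8.675 board [-28.1  71. ] z 28.6 world [0.59  0.036 0.028]
shift [-25.    0.1   0.1] turn [-0.0004  0.0002 -0.0002]
F board [0.24 1.14] -0.42
```

{"op": "move_arm", "data": {"motion": [[-2, 0, 0, 0, 0, 0, 50], [-4, 0, 0, 0, 0, 0, 50], [-6, 0, 0, 0, 0, 0, 50], [-8, 0, 0, 0, 0, 0, 50], [-10, 0, 0, 0, 0, 0, 50], [-12, 0, 0, 0, 0, 0, 50], [-14, 0, 0, 0, 0, 0, 50], [-16, 0, 0, 0, 0, 0, 50]]}}

```text
t: 9.68
position: [0.5921, 0.0447, 0.0288]
ee_rot: [0.782, 0.624, -0.0, 0.0]
ft_force: [-0.4, 0.6, -0.6]
grip_width: 0.5
gripper_force: 0.4
```

{"op": "move_arm", "data": {"motion": [[-1, 0, 0, 0, 0, 0, 50], [-2, 0, 0, 0, 0, 0, 50], [-3, 0, 0, 0, 0, 0, 50]]}}

```text
t: 10.05
position: [0.5914, 0.0418, 0.0288]
ee_rot: [0.782, 0.624, 0.0, 0.0]
ft_force: [0.6, 0.8, -0.4]
grip_width: 0.499
gripper_force: 0.4
```

{"op": "move_arm", "data": {"motion": [[-1, 0, 0, 0, 0, 0, 50], [-2, 0, 0, 0, 0, 0, 50]]}}

```text
t: 10.3
position: [0.591, 0.0399, 0.0288]
ee_rot: [0.782, 0.624, -0.0, -0.0]
ft_force: [-0.3, -0.2, -0.5]
grip_width: 0.5
gripper_force: 0.4
```

{"op": "move_arm", "data": {"motion": [[-0.5, 0, 0, 0, 0, 0, 50], [-1, 0, 0, 0, 0, 0, 50]]}}

```text
t: 10.55
position: [0.5908, 0.0389, 0.0288]
ee_rot: [0.782, 0.624, 0.0, 0.0]
ft_force: [-0.3, 0.9, -0.1]
grip_width: 0.502
gripper_force: 0.4
```

{"op": "move_arm", "data": {"motion": [[-0.5, 0, 0, 0, 0, 0, 50], [-1, 0, 0, 0, 0, 0, 50]]}}

```text
t: 10.8
position: [0.5905, 0.038, 0.0288]
ee_rot: [0.782, 0.624, -0.0, -0.0]
ft_force: [0.3, 1.2, -1.0]
grip_width: 0.497
gripper_force: 0.4
```

{"op": "move_arm", "data": {"motion": [[-0.5, 0, 0, 0, 0, 0, 50], [-1, 0, 0, 0, 0, 0, 50]]}}

```text
t: 11.05
position: [0.5903, 0.037, 0.0288]
ee_rot: [0.782, 0.624, 0.0, 0.0]
ft_force: [0.7, 0.8, -1.4]
grip_width: 0.499
gripper_force: 0.4
```

{"op": "move_arm", "data": {"motion": [[-0.4, 0, 0, 0, 0, 0, 50], [-0.8, 0, 0, 0, 0, 0, 50]]}}

```text
t: 11.3
position: [0.5902, 0.0362, 0.0288]
ee_rot: [0.782, 0.624, 0.0, 0.0]
ft_force: [-0.4, 0.8, -1.1]
grip_width: 0.5
gripper_force: 0.4
```

{"op": "move_arm", "data": {"motion": [[-0.5, 0, 0, 0, 0, 0, 50], [-1, 0, 0, 0, 0, 0, 50]]}}

```text
t: 11.55
position: [0.59, 0.0353, 0.0288]
ee_rot: [0.782, 0.624, 0.0, -0.0]
ft_force: [1.3, 1.8, -1.1]
grip_width: 0.501
gripper_force: 1.1
```

{"op": "move_arm", "data": {"motion": [[-0.5, 0, 0, 0, 0, 0, 50], [-1, 0, 0, 0, 0, 0, 50]]}}

```text
t: 11.8
position: [0.5901, 0.0351, 0.0289]
ee_rot: [0.782, 0.624, 0.001, -0.0]
ft_force: [2.2, 6.1, -0.7]
grip_width: 0.5
gripper_force: 3.4
```

{"op": "move_arm", "data": {"motion": [[-0.5, 0, 0, 0, 0, 0, 50], [-1, 0, 0, 0, 0, 0, 50]]}}

```text
t: 12.05
position: [0.59, 0.0349, 0.029]
ee_rot: [0.782, 0.624, 0.001, -0.001]
ft_force: [2.7, 9.8, -1.0]
grip_width: 0.503
gripper_force: 5.1
```

It bears on the fence at about 10 N. Next I back off, rise and go round to the near side.

{"op": "move_arm", "data": {"motion": [[0, 0, 0, 0, 0, 0, 50], [3, 0, 0, 0, 0, 0, 50], [8, 0, 0, 0, 0, 0, 50], [8, 0, -25, 0, 0, 0, 50], [8, 0, -50, 0, 0, 0, 50], [8, 0, -60, 0, 0, 0, 50], [8, 0, -60, 0, 0, 0, 50]]}}

```text
t: 12.92
position: [0.5917, 0.0409, 0.0893]
ee_rot: [0.782, 0.624, 0.0, 0.001]
ft_force: [0.5, -0.2, 0.1]
grip_width: 0.501
gripper_force: 0.0
```

Run:
```python
from h import *
go(-125,-20,85,0)
from bench import optics
f=optics.grab_frame("scene"); cv2.imwrite("pics/s3.png",cv2.resize(f["color"][180:310,215:375],None,fx=5,fy=4.6,interpolation=cv2.INTER_CUBIC))
```

```text
t 12.925 board [-27.4  51.6] z 89.3 world [ 0.481 -0.007  0.085]
shift [-71.7 -97.6   4.2] turn [ 1.1000e-03 -1.0000e-03  1.5706e+00]
F board [ 0.55 -0.12] 0.06
```

View pics/s3.png

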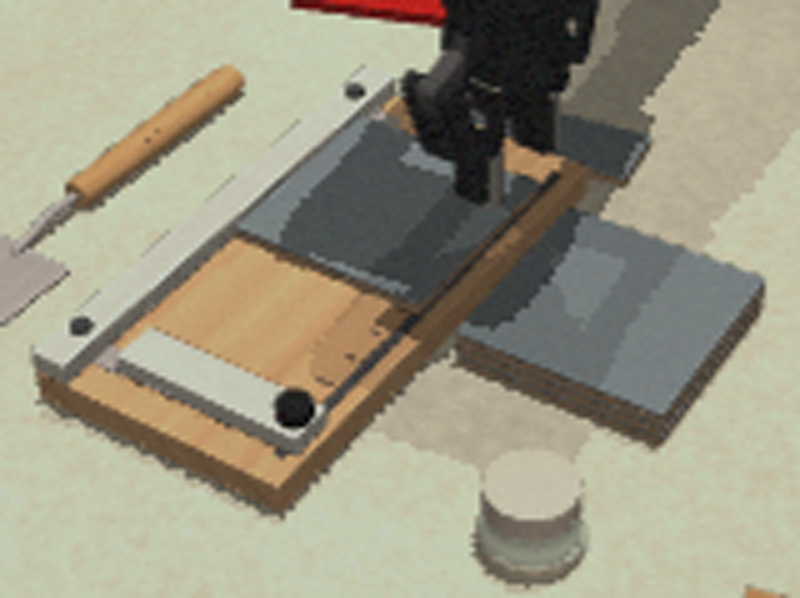

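The picture shows the tile flat on the bed and flush along the fence (edge from (370,125) to (240,235)). The remaining stack is neat and unmoved.

{"op": "move_arm", "data": {"motion": [[-10, -14, 0, 0, 0, 0.18, 50], [-20, -28, 0, 0, 0, 0.36, 50], [-30, -42, 0, 0, 0, 0.54, 50], [-40, -56, 0, 0, 0, 0.72, 50], [-50, -70, 0, 0, 0, 0.9, 50], [-60, -84, 0, 0, 0, 1.08, 50], [-66, -88, 0, 0, 0, 1.26, 50], [-66, -88, 0, 0, 0, 1.44, 50]]}}

```text
t: 13.98
position: [0.4894, -0.0039, 0.0875]
ee_rot: [0.999, -0.05, -0.001, -0.0]
ft_force: [0.5, -0.0, -0.5]
grip_width: 0.502
gripper_force: 0.0
```

{"op": "move_arm", "data": {"motion": [[0, 0, 0, 0, 0, 0.13, 50], [0, 0, 0, 0, 0, 0.13, 50], [0, 0, 0, 0, 0, 0.13, 50]]}}

```text
t: 14.35
position: [0.4903, -0.0037, 0.0882]
ee_rot: [0.994, -0.11, -0.001, -0.0]
ft_force: [0.3, 0.8, -0.1]
grip_width: 0.5
gripper_force: 0.0
```

```bash
python3 -c "
from h import *
go(-112,-15,28,0)"
```

```text
t 14.35 board [-116.4  -14.3] z 88.2 world [ 0.494 -0.005  0.028]
shift [ 4.5  0.7 60.1] turn [0.     0.0012 0.0032]
F board [0.09 0.85] -0.13
```

{"op": "move_arm", "data": {"motion": [[4, 1, 20, 0, 0, 0.003, 50], [4, 1, 45, 0, 0, 0.003, 50], [4, 1, 59, 0, 0, 0.003, 50], [4, 1, 60, 0, 0, 0.003, 50], [4, 1, 60, 0, 0, 0.003, 50]]}}

```text
t: 14.98
position: [0.495, -0.0057, 0.0293]
ee_rot: [0.994, -0.112, 0.0, 0.0]
ft_force: [0.3, -0.2, -0.1]
grip_width: 0.5
gripper_force: 0.0
```

{"op": "move_arm", "data": {"motion": [[3, 0, 0, 0, 0, 0, 50], [6, 0, 0, 0, 0, 0, 50], [9, 0, 0, 0, 0, 0, 50], [12, 0, 0, 0, 0, 0, 50], [15, 0, 0, 0, 0, 0, 50], [18, 0, 0, 0, 0, 0, 50], [21, 0, 0, 0, 0, 0, 50], [24, 0, 0, 0, 0, 0, 50]]}}

```text
t: 15.98
position: [0.5178, -0.0109, 0.0287]
ee_rot: [0.994, -0.113, -0.0, -0.0]
ft_force: [-2.7, 0.5, 0.9]
grip_width: 0.501
gripper_force: 0.8
```

```bash
python3 -c "
from h import *
go(-13,-15,28,0)"
```

```text
t 15.975 board [-88.  -15.3] z 28.7 world [ 0.591 -0.027  0.028]
shift [75.  -0.5  0.6] turn [-0.      0.0005 -0.0022]
F board [-2.74 -0.15] 0.89
```

{"op": "move_arm", "data": {"motion": [[4, 0, 0, 0, 0, 0, 50], [8, 0.1, 0, 0, 0, 0, 50], [12, 0.2, 0, 0, 0, 0, 50], [16, 0.2, 0, 0, 0, 0, 50], [20, 0.3, 0, 0, 0, 0, 50], [24, 0.3, 0, 0, 0, 0, 50], [28, 0.4, 0, 0, 0, 0, 50], [32, 0.5, 0, 0, 0, 0, 50]]}}

```text
t: 16.98
position: [0.5489, -0.0184, 0.0286]
ee_rot: [0.994, -0.113, -0.0, -0.0]
ft_force: [-3.8, 3.5, 1.2]
grip_width: 0.496
gripper_force: 1.6
```

{"op": "move_arm", "data": {"motion": [[4, 0, 0, 0, 0, 0, 50], [8, 0.1, 0, 0, 0, 0, 50], [12, 0.2, 0, 0, 0, 0, 50], [16, 0.2, 0, 0, 0, 0, 50], [20, 0.3, 0, 0, 0, 0, 50], [24, 0.3, 0, 0, 0, 0, 50], [28, 0.4, 0, 0, 0, 0, 50], [32, 0.5, 0, 0, 0, 0, 50]]}}

```text
t: 17.98
position: [0.5801, -0.0262, 0.0288]
ee_rot: [0.994, -0.113, -0.0, -0.0]
ft_force: [-2.8, 2.8, 0.6]
grip_width: 0.499
gripper_force: 1.7
```

{"op": "move_arm", "data": {"motion": [[1, 0, 0, 0, 0, 0, 50], [2, 0, 0, 0, 0, 0, 50], [3, 0, 0, 0, 0, 0, 50], [4, 0, 0, 0, 0, 0, 50], [5, 0, 0, 0, 0, 0, 50]]}}

```text
t: 18.6
position: [0.5849, -0.0273, 0.0287]
ee_rot: [0.994, -0.113, -0.0, -0.0]
ft_force: [-3.6, 3.0, 2.2]
grip_width: 0.502
gripper_force: 2.0
```

```bash
python3 -c "
from h import *
go(-13,-16,28,0)"
```

```text
t 18.6 board [-19.  -16.4] z 28.7 world [ 0.591 -0.028  0.028]
shift [ 6.  -0.4  0.7] turn [-0.0001  0.0003 -0.0022]
F board [-4.12  2.09] 2.16
```

Lateral force shows it is still bearing on the fence. I approach the stop in 1 mm steps.

{"op": "move_arm", "data": {"motion": [[0.5, 0, 0, 0, 0, 0, 50], [1, 0, 0, 0, 0, 0, 50], [1.5, 0, 0, 0, 0, 0, 50], [2, 0, 0, 0, 0, 0, 50]]}}

```text
t: 19.1
position: [0.5869, -0.0278, 0.0288]
ee_rot: [0.994, -0.113, -0.0, -0.0]
ft_force: [-3.4, 4.8, 2.2]
grip_width: 0.499
gripper_force: 2.1
```

{"op": "move_arm", "data": {"motion": [[0.5, 0, 0, 0, 0, 0, 50], [1, 0, 0, 0, 0, 0, 50]]}}

```text
t: 19.35
position: [0.5878, -0.028, 0.0288]
ee_rot: [0.994, -0.113, -0.0, -0.0]
ft_force: [-3.3, 4.3, 2.2]
grip_width: 0.504
gripper_force: 2.1
```

{"op": "move_arm", "data": {"motion": [[0.5, 0, 0, 0, 0, 0, 50], [1, 0, 0, 0, 0, 0, 50]]}}

```text
t: 19.6
position: [0.5888, -0.0282, 0.0288]
ee_rot: [0.994, -0.113, -0.0, -0.0]
ft_force: [-3.4, 3.5, 1.4]
grip_width: 0.498
gripper_force: 2.1
```

{"op": "move_arm", "data": {"motion": [[0.5, 0, 0, 0, 0, 0, 50], [1, 0, 0, 0, 0, 0, 50]]}}

```text
t: 19.85
position: [0.5898, -0.0285, 0.0288]
ee_rot: [0.994, -0.113, -0.0, -0.0]
ft_force: [-2.9, 4.5, 1.9]
grip_width: 0.501
gripper_force: 2.1
```

{"op": "move_arm", "data": {"motion": [[0.5, 0, 0, 0, 0, 0, 50], [1, 0, 0, 0, 0, 0, 50]]}}

```text
t: 20.1
position: [0.5908, -0.0287, 0.0288]
ee_rot: [0.994, -0.113, -0.0, -0.0]
ft_force: [-4.0, 3.3, 1.5]
grip_width: 0.495
gripper_force: 2.1
```

{"op": "move_arm", "data": {"motion": [[0.5, 0, 0, 0, 0, 0, 50], [1, 0, 0, 0, 0, 0, 50]]}}

```text
t: 20.35
position: [0.5917, -0.0289, 0.0288]
ee_rot: [0.994, -0.113, -0.0, -0.0]
ft_force: [-3.4, 3.4, 1.4]
grip_width: 0.503
gripper_force: 2.2
```

{"op": "move_arm", "data": {"motion": [[0.5, 0, 0, 0, 0, 0, 50], [1, 0, 0, 0, 0, 0, 50]]}}

```text
t: 20.6
position: [0.5918, -0.0289, 0.0286]
ee_rot: [0.994, -0.113, -0.001, -0.0]
ft_force: [-6.2, 4.3, 5.0]
grip_width: 0.499
gripper_force: 4.1
```

{"op": "move_arm", "data": {"motion": [[0.5, 0, 0, 0, 0, 0, 50], [0.8, 0, 0, 0, 0, 0, 50], [0.8, 0, 0, 0, 0, 0, 50]]}}

```text
t: 20.98
position: [0.5919, -0.0289, 0.0286]
ee_rot: [0.994, -0.113, -0.002, -0.0]
ft_force: [-9.8, 3.9, 6.9]
grip_width: 0.502
gripper_force: 5.1
```

{"op": "move_arm", "data": {"motion": [[-1, -0.5, 0, 0, 0, 0, 50], [-4, -1, 0, 0, 0, 0, 50], [-10, -1, 0, 0, 0, 0, 50], [-15, -1, -20, 0, 0, 0, 50], [-30, -1, -50, 0, 0, 0, 50], [-80, -1, -90, 0, 0, 0, 50], [-130, -1, -120, 0, 0, 0, 50], [-130, -1, -120, 0, 0, 0, 50]]}}

```text
t: 21.98
position: [0.4663, 0.001, 0.1515]
ee_rot: [0.994, -0.112, 0.003, 0.001]
ft_force: [0.8, -1.4, 0.2]
grip_width: 0.497
gripper_force: 0.0
```

Run:
```python
from h import *
from bench import optics
a=optics.grab_frame("top")["color"][105:215,265:380]; b=optics.grab_frame("scene")["color"][185:310,215:375]
a=cv2.resize(a,(400,383),interpolation=cv2.INTER_CUBIC);b=cv2.resize(b,(400,383),interpolation=cv2.INTER_CUBIC)
cv2.imwrite("pics/end.png",np.hstack([a,b]))
```

```text
(no output)
```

View pics/end.png

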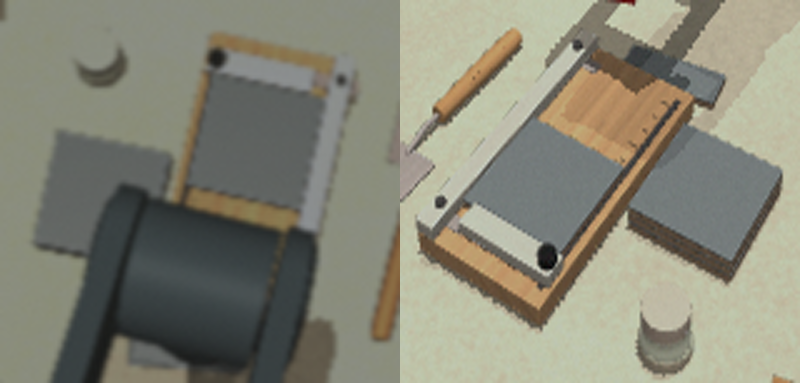

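The final picture shows the tile flush in the corner on both faces, with the stack, jar and offcut undisturbed. The lateral load never reversed on release. Handing in.

```bash
python3 -c "
from bench import robot
print(robot.hand_in())"
```

```text
the job is handed in; nothing more can be done
None
```

The top tile is slid off the stack, pressed home on the fence and then on the end stop (about 10 N each time), with everything else apparently where it was, and the job is handed in at about 22 s; its verdict was not shown.

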